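# Raise and lock the telescoping inspection lamp

### The job

Raise the inspection lamp with the blue knob: twist its telescoping post counter-clockwise (seen from above) by the knob to unlock it, draw it up until it just meets the sprung stop, twist it back clockwise, then let it down into the upper lock and let go. Handle the mechanism gently, never pressing hard against its stops, and leave the lamp with the grey knob and everything else on the bench alone.

Things in the scene. Friction and masses are not known exactly. Their poses are not given: they have to be found in the camera images.
- stand: Fixed open-frame stand of the blue-knob lamp. Origin: on the bench under the vertical column axis; z up. White foot 100 x 100 x 12 mm, seat with its top at z 20 mm, four rods, white guide plates at z 126-134 (80 mm square) and 170-178 mm (36 mm square); the post turns and slides in their holes with 1 mm clearance. Force between post and stand, side load included, must stay below 25 N.
- low_lock (a point): On the column axis at the seat, 20 mm above the stand's origin, axes as the stand's. Locked low, the post's orange bar lies here along x under two small steel hoods and cannot be lifted. Turned counter-clockwise 50 to 75 degrees from x the bar clears everything and the post slides up; two thin upright rods end the turn at 76 degrees at all heights (70 is good).
- mid_travel (a point): On the column axis, 80 mm above the stand's origin: middle of the range of the yellow collar (upper lock). The collar is clamped at an unmeasured height: its two ledges are 64 to 96 mm above the bench, so the post must rise 44 to 76 mm from the seat to rest on them with its bar along the stand's x, between a 3 mm high lip (where the bar swings in) and a tall wall (+-3 mm play).
- washer_axis (a point): On the column axis, 94 mm above the stand's origin: middle of the range of the brass stop washer that hangs in the collar (8 N per mm, starts at 2 N, 5 mm travel, then solid). It first touches the bar when the bar is 6 mm above its rest on the ledges, 3 mm above the lips. Turned back at that height or up to 2 mm lower the bar passes the lips; lower, it hits the ledge or goes under it.
- post: Loose telescoping post, 0.18 to 0.35 kg: 18 mm steel rod, orange cross bar 52 x 8 x 8 mm along its x at the very bottom, white lamp head 22 mm thick reaching 54 mm out along +x 175 mm up, blue knob on top, 199 to 227 mm up. Origin: centre of the underside of rod and bar; z up. At the start it is on the seat, its x within 3 degrees of the stand's x.
- knob (a point): Centre of the blue knob, 40 mm (x) by 22 mm (y) by 28 mm high, on the post axis 213 mm above the post's origin; axes as the post's. Grip it from above across its 22 mm width (along y).
- bar_tip (a point): Point in the orange cross bar near its +x end: 24 mm from the post axis, 4 mm above the bar's underside.
- spare_stand: The like stand of the other lamp (grey knob); leave alone. Origin as for the first stand.
- spare_post: The post of the other lamp: grey knob, black lamp head, otherwise the same as the first post; leave alone.
- jar: Small sample jar, 44 mm across, 60 mm high; origin under its centre. Leave alone.
- spool: Brass wire spool, 48 mm across, 28 mm high; origin under its centre. Leave alone.
- mouse: Grey computer mouse, 95 x 55 x 22 mm; origin under its centre. Leave alone.
- keypad: Black remote keypad, 160 x 48 x 20 mm; origin under its centre. Leave alone.
- tray: Blue divided parts tray, 110 x 80 x 22 mm; origin under its centre. Leave alone.
- handpiece: Black and copper handpiece lying on the bench, 130 mm long, 22 mm thick; origin under its middle. Leave alone.
Not all that is in view belongs to the job. What is shaped like the stand but red is not meant.

How it is judged:
By the outcome, as a careful person would: the job done as asked, in the order asked, and still so for the second after the job is handed in, with the robot touching nothing.
It also fails if it takes over 72 s, if anything falls off the work surface, if the arm or the gripper's body presses on something with over 40 N, if the wrist force passes 120 N, or if a joint passes its speed limit or range.

### The arm

A 6-joint arm with a two-finger parallel gripper is mounted at the origin on the work surface. World frame = base frame: x ahead of the robot, y to its left, z up, the work surface at z = 0. Lengths are in m, angles in rad, forces in N, time in s.
With the tool pointing down it reaches from about 0.3 to 0.775 m from the base axis. Payload 14.6 kg.
Tool frame: the origin (TCP) lies on the centre line of the jaws, within the pads' length; the fingertips stand 19 mm ahead of it and the grasp point (between the pads) is the TCP; y points along the fingers, x is the direction in which the jaws open and shut, and the axes are right-handed (so a half turn about y gives the same grasp; the last joint's range is limited). The gripper opens to 94 mm and grips with 3 to 60 N. Pads are 16 mm wide; open, the fingers measure 119 mm over their backs; the gripper's body (75 mm by 177 mm) begins 78 mm behind the grasp point.
Start: joints at [-1.206, 0.3, 1.521, -0, 1.321, -0.067], TCP at [0.23, -0.5, 0.203] pointing down, gripper open.
Joint ranges: [-3.03, 3.03], [-0.79, 2.21], [0.23, 2.52], [-1.04, 4.18], [0, 3.07], [-2.55, 2.55]. Speed limits (rad/s): [2.22, 2.22, 2.57, 3.14, 3.14, 3.14].

### API

Orientations are given as [roll, pitch, yaw] about the fixed x, y, z axes, in that order (R = Rz(yaw) Ry(pitch) Rx(roll)).
In Python, from station import ctrl, optics gives the robot as it stands.
- The arm moves only by the tool jog_arm, never from a script. Its argument "targets" is a list of rows, each a list of 3 entries, a list of its own where there are three numbers: the finger opening in cm, from 0 to 9.4, then the shift along the tool's x, y, z in cm, then the turn about the tool's y in rad. A call has 1 to 10 rows; each row is the pose to reach, as a shift and turn from the pose commanded when the call began, along the tool's axes at that moment; what a row does not reach only later rows make up. A row lasts 1/10 s, in which the tool goes at most 50 mm and 8.59 degrees, less where a joint would pass 70% of its speed; a pose out of reach is approached as far as the arm can. A call with a gripper value outside its range is refused whole. The fingers move at their own pace and stop on an object; "grip_force" is the grip in N (left out, the last holds). Time passes only in rows, so rows that repeat a pose let the fingers close. It gives the time, the measured TCP pose, the force and the opening at its end, in the units of the state.
- ctrl.get_obs(): the state, without advancing time (a new reading comes with each control period).
- optics.camera(name): name is "scene" or "top" or "wrist"; returns a dict with "img" (480x640x3 uint8, red, green, blue), "range_z" (480x640 float32, m along the optical axis (not along the pixel's ray), 0 where there is no reading), "camera_matrix" (3x3 intrinsics, pixels), "world_to_cam" (4x4, takes a point from world to camera coordinates); the wrist camera has in their place "mount" (4x4, takes a point from camera to tool coordinates, whose origin is the TCP and whose axes are the tool frame's). Camera axes: x right, y up, looking along -z (the intrinsics and any distortion apply to the point x, -y, -z); pixel columns grow to the right and rows downward; lengths in m; the calibration is good to about 2 mm. A picture is of the moment at which its call begins: read the wrist's pose just before it.
- ctrl.hand_in(): hands the job in, once; it reports no verdict.
The state is a dict: "time_s": time; "qpos": joint angles; "joint_vel": joint speeds; "tau": joint torques, N m; "ee_pos": TCP position; "eef_rot": TCP orientation; "force": force on the tool from outside, world axes, zero at the start; "moment": the same for the moment, N m; "grip_width": finger opening in m.
Only numpy, scipy, OpenCV 4.12 (cv2) and the standard library are available. Lean on these libraries where they do the work, as an engineer would, in place of code of your own. Each camera call takes 0.05 s, during which the arm holds its last target. There are 200 camera calls.

## Working session

There is one attempt and no reset: what is moved stays moved. The work goes in short steps, Python scripts to look and compute and a tool call to move; the robot and the scene stay as the last step left them, time stands still between calls to the robot, and variables do not carry over. Pictures are saved under pics/ and viewed, about 8 in all and at most 12, crops included, and the job is handed in when it is done.

Besides the shell and the picture viewer there is one more tool, called as name(argument=value, ...) on one line, values as JSON. jog_arm: Moves the arm, as the interface text tells. Its arguments: {"type":"object","properties":{"targets":{"type":"array","items":{"type":"array"}},"grip_force":{"type":"number"}},"required":["targets"]}

```bash
mkdir -p pics; cat > h.py <<'E'
import numpy as np, cv2
from station import ctrl, optics
from scipy.spatial.transform import Rotation as R
def shot(name,fn=None):
    o=ctrl.get_obs(); c=optics.camera(name)
    if name=="wrist":
        T=np.eye(4); T[:3,:3]=R.from_euler('xyz',o['eef_rot']).as_matrix(); T[:3,3]=o['ee_pos']
        c['c2w']=T@c['mount']
    else: c['c2w']=np.linalg.inv(c['world_to_cam'])
    np.savez(f'{fn or name}.npz',**{k:v for k,v in c.items() if isinstance(v,np.ndarray)})
    if fn: cv2.imwrite(f'pics/{fn}.png',c['img'][:,:,::-1])
    return c
def cloud(c):
    K=c['camera_matrix']; z=c['range_z']; v,u=np.mgrid[:480,:640]
    p=np.stack([(u-K[0,2])/K[0,0]*z,-(v-K[1,2])/K[1,1]*z,-z,np.ones_like(z)],-1)
    w=(p@c['c2w'].T)[...,:3]; w[z==0]=np.nan
    return w
E
python3 - <<'E'
from h import *
print(ctrl.get_obs())
a=shot('scene','s1'); b=shot('top','t1')
print({k:(v.shape if hasattr(v,'shape') else v) for k,v in a.items()})
cv2.imwrite('pics/both.png',np.hstack([cv2.resize(x['img'][:,:,::-1],(400,300)) for x in (a,b)]))
E
```

```text
{'time_s': 0.0, 'qpos': array([-1.20562528e+00,  3.00517717e-01,  1.52161217e+00, -2.80045918e-05,
        1.32067521e+00, -6.66195869e-02]), 'joint_vel': array([-1.34327770e-03,  3.61669866e-05, -1.74078931e-04, -1.52423728e-03,
       -1.14032401e-03,  9.76444924e-05]), 'tau': array([ 6.57914079e-04, -5.31807339e+01, -3.52734125e+01,  7.08531705e-02,
        2.44307349e-02, -1.10035855e-04]), 'ee_pos': array([ 0.23005639, -0.49927186,  0.20194761]), 'eef_rot': array([-1.57074268e+00,  1.21155306e-03, -1.13899871e+00]), 'force': array([ 0.70339677,  0.54794443, -1.00023339]), 'moment': array([ 0.00472052, -0.00900703,  0.02362259]), 'grip_width': 0.09395889690644736}
{'img': (480, 640, 3), 'range_z': (480, 640), 'camera_matrix': (3, 3), 'world_to_cam': (4, 4), 'c2w': (4, 4)}
```

View pics/s1.png

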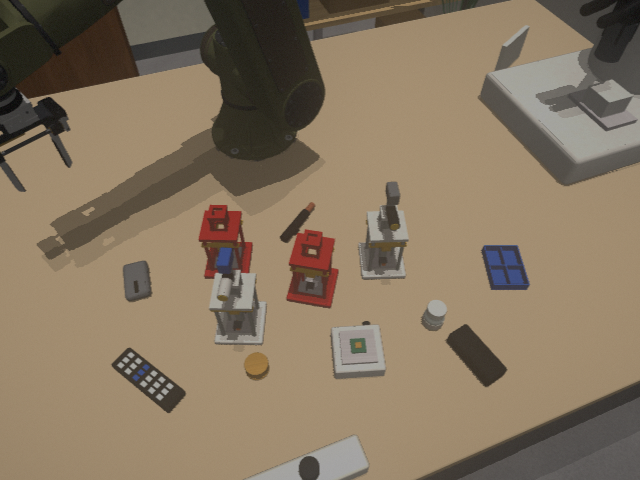

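View pics/t1.png

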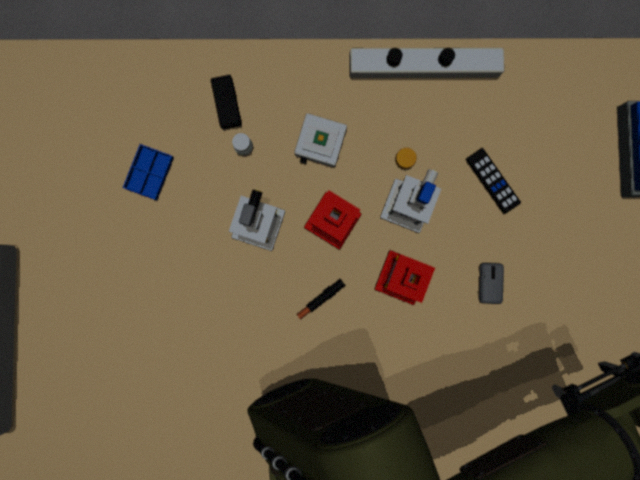

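The scene image has two white stands. One has a blue knob (scene 225,262; top 427,192) and the other a grey knob (scene 393,192; top 250,213). The two red ones are not meant. The blue-knob lamp is the target, with its white head pointing to top (432,178). Next I'll measure it and confirm it in a crop.

```bash
python3 - <<'E'
from h import *
out=[]
for n,(x0,y0,x1,y1) in (('t1',(370,150,470,250)),('s1',(190,230,290,350))):
    c=dict(np.load(n+'.npz')); w=cloud(c); im=c['img'].astype(int)
    out.append(cv2.resize(c['img'][y0:y1,x0:x1,::-1],(390,390 if n=='t1' else 468),interpolation=cv2.INTER_CUBIC))
    m=np.zeros((480,640),bool); m[y0:y1,x0:x1]=1
    r,g,b=im[...,0],im[...,1],im[...,2]
    k=m&(b>r+50)
    P=w[k]; P=P[np.isfinite(P[:,0])]
    print(n,'knob n',len(P),'z pct',np.percentile(P[:,2],[5,50,95]))
    top=P[P[:,2]>np.percentile(P[:,2],90)-.006]
    rect=cv2.minAreaRect((top[:,:2]*1000).astype(np.float32)); print('top mean',top.mean(0),rect)
    W=m&(~k)&(w[...,2]>.165)&(w[...,2]<.182)
    rect=cv2.minAreaRect((w[W][:,:2]*1000).astype(np.float32)); print('upper plate',W.sum(),rect)
    H=m&(~k)&(w[...,2]>.19)&(w[...,2]<.24)&(r>60)
    print('head',H.sum(),w[H].mean(0))
    F=m&(w[...,2]>.127)&(w[...,2]<.14)
    print('lower plate',F.sum(),cv2.minAreaRect((w[F][:,:2]*1000).astype(np.float32)))
    F=m&(w[...,2]>.007)&(w[...,2]<.016)&(r>120)&(b>100)
    print('foot',F.sum(),cv2.minAreaRect((w[F][:,:2]*1000).astype(np.float32)))
o=np.zeros((468,780,3),np.uint8); o[:390,:390]=out[0]; o[:,390:]=out[1]; cv2.imwrite('pics/crop1.png',o)
E
```

```text
t1 knob n 214 z pct [0.24306385 0.24717457 0.25113678]
top mean [ 0.59205458 -0.19839044  0.24756489] ((592.06591796875, -198.5998077392578), (21.455488204956055, 39.324913024902344), 64.413818359375)
upper plate 134 ((593.1655883789062, -198.77090454101562), (36.05459976196289, 36.10829544067383), 68.99146270751953)
head 150 [ 0.63032847 -0.21426328  0.20433934]
lower plate 978 ((593.4793701171875, -199.32699584960938), (80.77208709716797, 81.07129669189453), 67.68547058105469)
foot 198 ((609.2684936523438, -162.01698303222656), (15.444250106811523, 97.52291107177734), 67.66053771972656)
s1 knob n 178 z pct [0.2463025  0.24809109 0.25026012]
top mean [ 0.59569126 -0.20250301  0.24810207] ((595.1036376953125, -202.46473693847656), (18.521772384643555, 36.33440017700195), 65.61148071289062)
upper plate 142 ((595.5986328125, -202.38833618164062), (36.51591110229492, 36.3768196105957), 67.5766372680664)
head 329 [ 0.62675558 -0.21410351  0.20502415]
lower plate 1522 ((536.2193603515625, -203.6959228515625), (209.89976501464844, 170.70106506347656), 32.702056884765625)
foot 598 ((542.26318359375, -168.5096435546875), (224.90745544433594, 211.20460510253906), 8.151562690734863)
```

View pics/crop1.png

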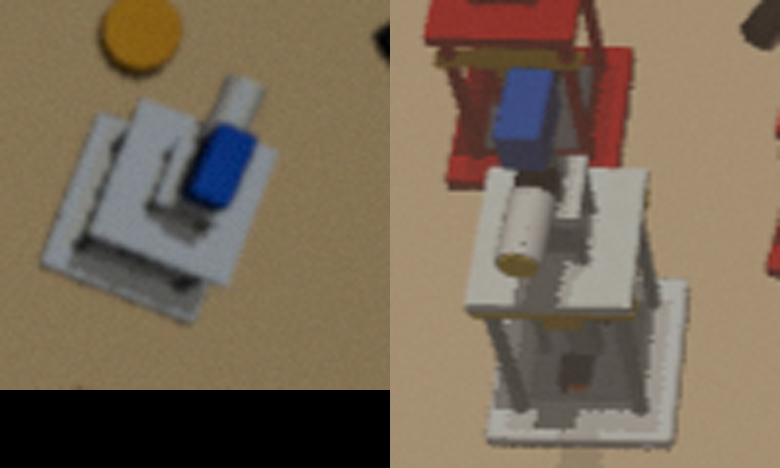

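jog_arm(targets=[[9.4,[0,-6,0],0],[9.4,[0,-12.5,0],0],[9.4,[0,-12.5,5],0.1],[9.4,[-1.3,-12.5,10],0.2],[9.4,[-2.7,-12.5,15],0.3],[9.4,[-4,-12.5,19],0.4],[9.4,[-5.3,-12.5,23],0.5],[9.4,[-6.5,-12.5,27],0.6],[9.4,[-8,-12.5,31],0.7],[9.4,[-9,-12.5,35],0.82]])

```text
time_s: 1.1
ee_pos: [0.5114, -0.2696, 0.3275]
eef_rot: [-1.571, 0.0, -1.963]
force: [-0.0, -0.9, 0.4]
grip_width: 0.0942
```

jog_arm(targets=[[9.4,[-4,0,2],0],[9.4,[-7,0,3.5],0],[9.4,[-9.6,0,4.8],0],[9.4,[-9.6,0,4.8],0],[9.4,[-9.6,0,4.8],0]])

```text
time_s: 1.6
ee_pos: [0.5912, -0.2004, 0.3269]
eef_rot: [-1.572, -0.0, -1.958]
force: [-0.4, 0.0, 0.3]
grip_width: 0.0938
```

```bash
python3 - <<'E'
from h import *
o=ctrl.get_obs(); print(o['ee_pos'],o['eef_rot'],o['force'],o['qpos'])
c=shot('wrist','w1'); print(c['mount'])
w=cloud(c); im=c['img'].astype(int); k=(im[...,2]>im[...,0]+50)&(w[...,2]>.2)
P=w[k]; P=P[np.isfinite(P[:,0])]
print(len(P),np.percentile(P[:,2],[5,50,95]))
t=P[abs(P[:,2]-np.median(P[:,2]))<.006]; print(t.mean(0),cv2.minAreaRect((t[:,:2]*1000).astype(np.float32)))
F=(w[...,2]>.125)&(w[...,2]<.14)&(np.hypot(w[...,0]-.593,w[...,1]+.199)<.07)
print('lower plate',F.sum(),cv2.minAreaRect((w[F][:,:2]*1000).astype(np.float32)))
F=(w[...,2]>.165)&(w[...,2]<.184)&(np.hypot(w[...,0]-.593,w[...,1]+.199)<.03)
print('upper plate',F.sum(),cv2.minAreaRect((w[F][:,:2]*1000).astype(np.float32)))
E
```

```text
[ 0.59116463 -0.20040275  0.32688586] [-1.57193931e+00 -1.68027759e-04 -1.95809190e+00] [-0.44533353  0.00972515  0.314815  ] [-3.85433764e-01  4.23041605e-01  1.07348868e+00 -1.66372162e-04
  1.64620566e+00  1.57264580e+00]
[[ 9.99999408e-01  9.09910831e-04 -5.96432779e-04  6.62013888e-04]
 [-8.34580858e-04  2.89868873e-01 -9.57066006e-01 -1.82224170e-01]
 [-6.97957428e-04  9.57065938e-01  2.89869460e-01  8.32474713e-02]
 [ 0.00000000e+00  0.00000000e+00  0.00000000e+00  1.00000000e+00]]
1069 [0.24561123 0.24698767 0.24815874]
[ 0.59460081 -0.20311477  0.24695007] ((593.750244140625, -202.0631866455078), (19.41942596435547, 37.67766189575195), 64.62799835205078)
lower plate 3024 ((592.0802001953125, -201.77467346191406), (80.13516998291016, 80.67919158935547), 67.88802337646484)
upper plate 396 ((592.652099609375, -202.04403686523438), (35.6202507019043, 35.905757904052734), 68.57923126220703)
```

View pics/w1.png

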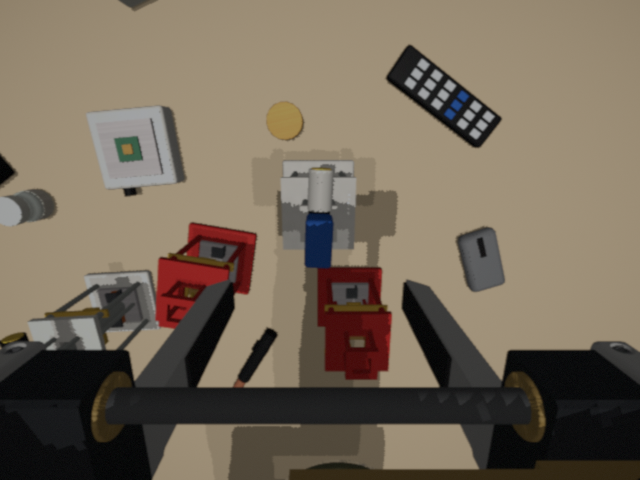

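jog_arm(targets=[[9.4,[0,3,0.2],0.04],[9.4,[0,6,0.2],0.04],[9.4,[0,8,0.2],0.04],[9.4,[0,9.1,0.2],0.04],[5.0,[0,9.1,0.2],0.04],[4.0,[0,9.1,0.2],0.04],[3.5,[0,9.1,0.2],0.04],[3.0,[0,9.1,0.2],0.04],[3.0,[0,9.1,0.2],0.04]], grip_force=10)

```text
time_s: 2.55
ee_pos: [0.5931, -0.2014, 0.2371]
eef_rot: [-1.57, 0.0, -1.999]
force: [0.1, -0.5, -0.1]
grip_width: 0.0575
```

```bash
python3 - <<'E'
from h import *
o=ctrl.get_obs(); print(o['ee_pos'],o['eef_rot'],o['force'],o['moment'],o['grip_width'])
c=shot('wrist','w2')
w=cloud(c); im=c['img'].astype(int); k=(im[...,2]>im[...,0]+50)&(w[...,2]>.2)
P=w[k]; P=P[np.isfinite(P[:,0])]
print(len(P),np.percentile(P[:,2],[5,50,95]))
t=P[abs(P[:,2]-np.percentile(P[:,2],80))<.006]; print(t.mean(0),cv2.minAreaRect((t[:,:2]*1000).astype(np.float32)))
E
```

```text
[ 0.5931371  -0.20140006  0.23712786] [-1.56992910e+00  6.56353941e-05 -1.99896323e+00] [ 0.08822924 -0.47976855 -0.0696605 ] [ 0.04562583  0.0272772  -0.05571435] 0.05754223009847649
2289 [0.24587074 0.24701306 0.24804179]
[ 0.59400787 -0.20292765  0.24698975] ((593.1439208984375, -202.46728515625), (19.519620895385742, 38.035343170166016), 66.37336730957031)
```

View pics/w2.png

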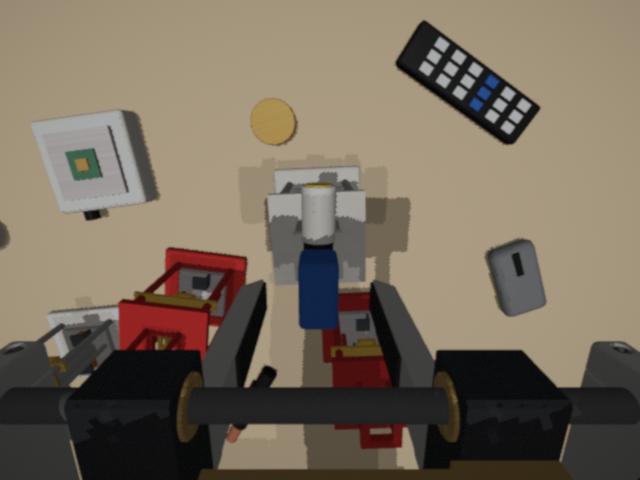

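jog_arm(targets=[[4,[0.05,0,0.05],0],[3.0,[0.05,0,0.05],0],[2.5,[0.05,0,0.05],0],[2.3,[0.05,0,0.05],0],[2.0,[0.05,0,0.05],0],[1.8,[0.05,0,0.05],0],[1.6,[0.05,0,0.05],0],[1.6,[0.05,0,0.05],0]], grip_force=15)

```text
time_s: 3.4
ee_pos: [0.5933, -0.202, 0.2365]
eef_rot: [-1.571, 0.0, -1.999]
force: [-0.7, -0.7, 0.3]
grip_width: 0.0219
```

```bash
python3 - <<'E'
from h import *
o=ctrl.get_obs(); print(o['ee_pos'],o['eef_rot'],o['force'],o['moment'],o['grip_width'])
E
```

```text
[ 0.59325043 -0.20201179  0.23654453] [-1.57080777e+00  7.86478184e-06 -1.99895570e+00] [-0.6531762  -0.65870242  0.32578076] [ 0.07175154  0.03047494 -0.04114609] 0.021878003745994464
```

jog_arm(targets=[[1.6,[0,0,0],-0.08],[1.6,[0,0,0],-0.16],[1.6,[0,0,0],-0.24],[1.6,[0,0,0],-0.32],[1.6,[0,0,0],-0.4],[1.6,[0,0,0],-0.4]])

```text
time_s: 4.0
ee_pos: [0.5932, -0.2021, 0.2365]
eef_rot: [-1.571, -0.0, -1.598]
force: [-0.5, -0.0, 0.4]
grip_width: 0.0219
```

```bash
python3 - <<'E'
from h import *
o=ctrl.get_obs(); print(o['ee_pos'],o['eef_rot'],o['force'],o['moment'],o['grip_width'])
E
```

```text
[ 0.59322258 -0.20207612  0.23652912] [-1.57086412e+00 -5.31233161e-05 -1.59776770e+00] [-0.50352678 -0.01973262  0.38062653] [-0.0208253   0.03008619  0.02652757] 0.021862290446538816
```

jog_arm(targets=[[1.6,[0,0,0],-0.1],[1.6,[0,0,0],-0.2],[1.6,[0,0,0],-0.3],[1.6,[0,0,0],-0.4],[1.6,[0,0,0],-0.5],[1.6,[0,0,0],-0.6],[1.6,[0,0,0],-0.7],[1.6,[0,0,0],-0.75],[1.6,[0,0,0],-0.8],[1.6,[0,0,0],-0.8]])

```text
time_s: 5.0
ee_pos: [0.5932, -0.2021, 0.2365]
eef_rot: [-1.571, -0.0, -0.8]
force: [-0.4, -0.6, -0.4]
grip_width: 0.022
```

```bash
python3 - <<'E'
from h import *
o=ctrl.get_obs(); print(o['ee_pos'],o['eef_rot'],o['force'],o['moment'],o['grip_width'])
c=shot('wrist','w3')
w=cloud(c); im=c['img'].astype(int); k=(im[...,2]>im[...,0]+50)&(w[...,2]>.2)
P=w[k]; P=P[np.isfinite(P[:,0])]
t=P[abs(P[:,2]-np.percentile(P[:,2],80))<.006]; print(t.mean(0),cv2.minAreaRect((t[:,:2]*1000).astype(np.float32)))
cs=shot('scene','s3'); ct=shot('top','t3')
w=cloud(ct); F=(w[...,2]>.127)&(w[...,2]<.14)&(np.hypot(w[...,0]-.593,w[...,1]+.2)<.07); print(cv2.minAreaRect((w[F][:,:2]*1000).astype(np.float32)))
a=cv2.resize(cs['img'][210:360,170:310,::-1],(420,450),interpolation=cv2.INTER_CUBIC)
b=cv2.resize(c['img'][130:370,220:420,::-1],(375,450),interpolation=cv2.INTER_CUBIC)
cv2.imwrite('pics/c3.png',np.hstack([a,b]))
E
```

```text
[ 0.59323674 -0.20205231  0.23651053] [-1.57086699e+00 -8.62010079e-06 -8.00402807e-01] [-0.3860056  -0.64184381 -0.4103278 ] [-0.0191724  -0.05089327 -0.0076104 ] 0.02200380419810189
[ 0.59353222 -0.2000157   0.24693037] ((592.6749877929688, -200.92874145507812), (38.59081268310547, 20.48358917236328), 43.259342193603516)
((606.0386962890625, -168.9681396484375), (20.33582305908203, 81.54512786865234), 59.305259704589844)
```

View pics/c3.png

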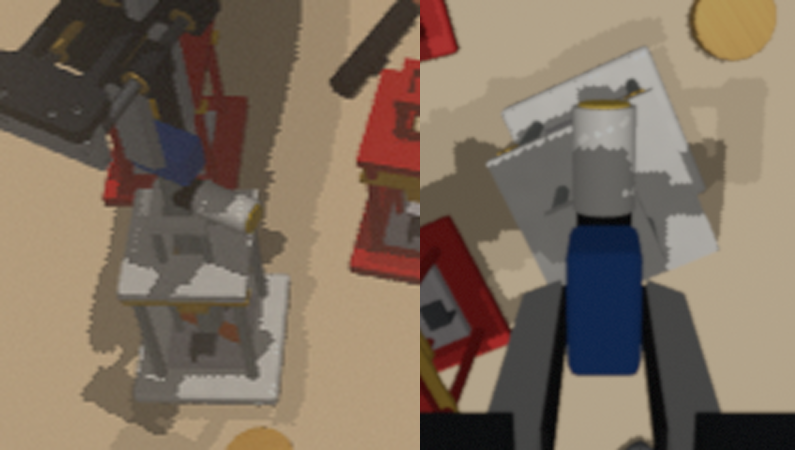

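jog_arm(targets=[[1.6,[0,-0.2,0],0],[1.6,[0,-0.7,0],0],[1.6,[0,-1.2,0],0],[1.6,[0,-1.8,0],0],[1.6,[0,-2.4,0],0],[1.6,[0,-3.0,0],0],[1.6,[0,-3.6,0],0],[1.6,[0,-4.1,0],0],[1.6,[0,-4.4,0],0],[1.6,[0,-4.4,0],0]])

```text
time_s: 6.15
ee_pos: [0.5933, -0.2021, 0.281]
eef_rot: [-1.571, -0.001, -0.799]
force: [-0.9, -0.3, -2.5]
grip_width: 0.0215
```

```bash
python3 - <<'E'
from h import *
o=ctrl.get_obs(); print(o['ee_pos'],o['eef_rot'],o['force'],o['moment'],o['grip_width'])
for n,c in (('s1',dict(np.load('s1.npz'))),('s4',shot('scene','s4')),('w4',shot('wrist','w4'))):
    w=cloud(c); hsv=cv2.cvtColor(c['img'],cv2.COLOR_RGB2HSV).astype(int); near=np.hypot(w[...,0]-.593,w[...,1]+.202)<.06
    for nm,lo,hi in (('orange',3,14),('yellow',15,28)):
        k=near&(hsv[...,0]>=lo)&(hsv[...,0]<=hi)&(hsv[...,1]>130)&(hsv[...,2]>60)
        z=w[k][:,2]*1000
        print(n,nm,k.sum(),np.histogram(z,bins=np.arange(0,240,6))[0])
c=np.load('s4.npz')
cv2.imwrite('pics/c4.png',cv2.resize(c['img'][260:350,195:285,::-1],(600,600),interpolation=cv2.INTER_CUBIC))
E
```

```text
[ 0.59331736 -0.20206552  0.28097832] [-1.57058628e+00 -5.07496129e-04 -7.99028662e-01] [-0.85845212 -0.34699476 -2.49826538] [-0.00046423 -0.07087301 -0.04423395] 0.02148477845122274
s1 orange 0 [0 0 0 0 0 0 0 0 0 0 0 0 0 0 0 0 0 0 0 0 0 0 0 0 0 0 0 0 0 0 0 0 0 0 0 0 0
 0 0]
s1 yellow 27 [ 0  0  0  0  0  0  0  0  0  0  0  0  0  0  0  4  1  0  0  4  0  0  0  0
  0  0  0  0  0  0  0  0  7 10  1  0  0  0  0]
s4 orange 2 [0 0 0 0 0 0 0 0 0 0 0 2 0 0 0 0 0 0 0 0 0 0 0 0 0 0 0 0 0 0 0 0 0 0 0 0 0
 0 0]
s4 yellow 69 [ 0  0  0  0  0  0  0  0  0  0  0  0  0  0  0 11  3  0  0 21  3  0  0  0
  0  0  0  0  0  0  0  0  0  0  0  0  0  0  0]
w4 orange 2 [0 0 0 0 0 0 0 0 0 0 0 0 0 0 0 0 0 0 0 0 0 0 0 0 0 0 0 0 0 0 0 0 0 0 0 0 0
 0 0]
w4 yellow 640 [0 0 0 0 0 0 0 0 0 0 0 0 0 0 0 0 0 0 0 0 0 0 0 0 0 0 0 0 0 0 0 0 0 0 0 0 0
 0 0]
```

View pics/c4.png

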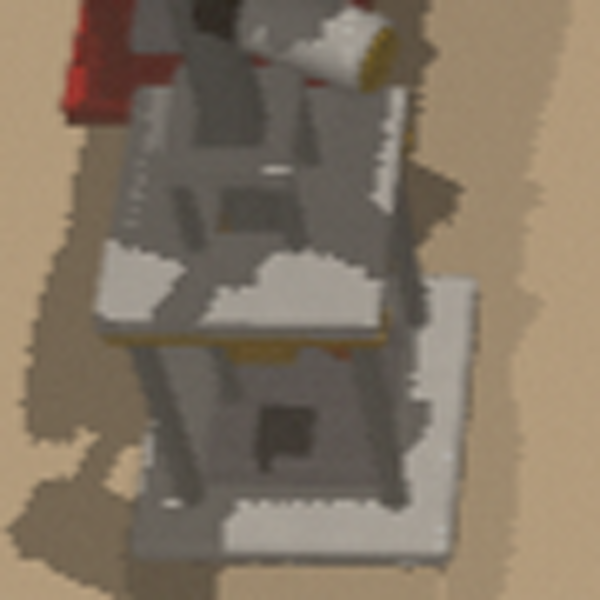

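```bash
python3 - <<'E'
from h import *
c=dict(np.load('s4.npz')); w=cloud(c); hsv=cv2.cvtColor(c['img'],cv2.COLOR_RGB2HSV).astype(int)
th=np.radians(-22.2); 
for v in range(306,320):
    print(v,end=': ')
    for u in (213,220,228,232,236,240,244,247,250):
        p=w[v,u]; d=p[:2]-[.593,-.202]; x=d@[np.cos(th),np.sin(th)]; y=d@[-np.sin(th),np.cos(th)]
        print('%d:%d,%d,%d'%(hsv[v,u,0],x*1e3,y*1e3,p[2]*1e3),end=' ')
    print()
E
```

```text
306: 17:36,-32,132 18:38,-18,136 19:35,-4,133 17:36,3,134 17:36,11,135 18:35,18,133 17:37,26,136 18:36,31,135 16:36,37,135 
307: 17:39,-31,134 16:40,-18,136 19:39,-3,135 18:38,3,133 17:39,11,136 19:37,18,133 17:37,26,133 Traceback (most recent call last):
  File "<stdin>", line 8, in <module>
ValueError: cannot convert float NaN to integer
```

```bash
python3 - <<'E'
from h import *
c=dict(np.load('s4.npz')); w=cloud(c); hsv=cv2.cvtColor(c['img'],cv2.COLOR_RGB2HSV).astype(int)
th=np.radians(-22.2); 
for v in range(308,318):
    print(v,end=': ')
    for u in (213,220,228,232,236,240,244,247,250):
        p=np.nan_to_num(w[v,u],nan=0); d=p[:2]-[.593,-.202]; x=d@[np.cos(th),np.sin(th)]; y=d@[-np.sin(th),np.cos(th)]
        print('%d/%d:%d,%d,%d'%(hsv[v,u,0],hsv[v,u,1],x*1e3,y*1e3,p[2]*1e3),end=' ')
    print()
E
```

```text
308: 17/31:42,-31,135 15/31:41,-18,135 18/26:40,-3,133 16/25:41,4,135 18/26:40,11,134 14/23:40,19,135 16/23:39,26,134 18/27:38,31,132 21/26:40,38,135 
309: 18/33:41,-32,130 17/37:41,-18,130 16/33:42,-3,134 20/31:43,4,134 16/33:41,11,131 18/34:41,19,132 16/33:39,26,129 13/31:40,32,132 16/34:41,37,133 
310: 20/94:38,-34,120 21/100:41,-19,127 21/66:42,-3,129 19/69:41,3,127 21/68:41,10,128 18/67:40,18,127 18/33:41,26,128 14/38:40,31,127 15/40:41,37,129 
311: 20/120:37,-35,115 20/113:38,-21,118 20/134:38,-5,119 19/142:38,1,119 20/144:38,9,118 19/129:38,17,120 20/140:37,24,118 19/138:37,29,117 19/135:37,35,118 
312: 19/76:-24,-64,1 18/30:-19,-47,9 19/65:5,-19,55 19/136:25,-3,92 19/129:27,4,95 16/48:-12,-1,23 14/121:10,14,66 16/99:13,21,72 20/68:36,35,113 
313: 19/75:-21,-64,0 19/35:-16,-46,11 21/58:7,-19,54 19/141:27,-3,92 20/140:28,4,93 14/30:-11,-1,22 14/43:-12,6,19 11/95:14,21,69 19/36:37,34,110 
314: 17/75:-625,-37,0 18/30:-11,-45,15 19/35:7,-20,50 19/91:-10,-18,18 21/95:28,4,89 14/30:-11,-2,18 15/33:-9,7,22 13/53:-9,13,21 22/36:37,34,106 
315: 17/77:-16,-63,1 18/30:-11,-45,11 19/35:6,-21,45 15/28:-4,-17,24 13/34:-8,-10,18 18/28:-6,0,22 12/28:-7,7,20 16/32:-7,13,20 19/35:37,34,103 
316: 17/74:-13,-62,3 16/30:-8,-44,13 24/33:6,-21,39 10/33:-5,-18,19 16/30:-3,-8,23 12/28:-3,0,23 13/33:-5,7,20 18/29:-6,13,19 27/29:36,33,97 
317: 18/74:-11,-62,2 18/33:34,-26,86 18/31:4,-23,32 14/31:-2,-17,20 13/34:-1,-8,22 11/30:-2,0,20 14/30:-3,7,19 14/31:-1,14,23 19/36:36,33,94
```

jog_arm(targets=[[1.6,[0,-0.4,0],0],[1.6,[0,-0.8,0],0],[1.6,[0,-1.2,0],0],[1.6,[0,-1.6,0],0],[1.6,[0,-2.0,0],0],[1.6,[0,-2.3,0],0],[1.6,[0,-2.5,0],0],[1.6,[0,-2.5,0],0],[1.6,[0,-2.5,0],0]])

```text
time_s: 7.15
ee_pos: [0.5932, -0.202, 0.3054]
eef_rot: [-1.571, 0.0, -0.799]
force: [0.9, -0.2, -2.1]
grip_width: 0.0219
```

jog_arm(targets=[[1.6,[0,-0.1,0],0],[1.6,[0,-0.2,0],0],[1.6,[0,-0.2,0],0],[1.6,[0,-0.2,0],0]])

```text
time_s: 7.55
ee_pos: [0.5932, -0.2021, 0.3075]
eef_rot: [-1.571, -0.0, -0.799]
force: [0.6, -0.2, -3.4]
grip_width: 0.0217
```

```bash
cat > st.py <<'E'
from h import *
import sys
for i in range(int(sys.argv[1]) if len(sys.argv)>1 else 1):
    if i: optics.camera('top')
    o=ctrl.get_obs(); print(np.round(o['ee_pos'],4),np.round(o['eef_rot'],3),np.round(o['force'],2),np.round(o['moment'],3),round(o['grip_width'],4),o['time_s'])
E
python3 st.py 5
python3 - <<'E'
from h import *
c=shot('scene','s5')
w=cloud(c); hsv=cv2.cvtColor(c['img'],cv2.COLOR_RGB2HSV).astype(int)
th=np.radians(-22.2)
for v in range(307,318):
    print(v,end=': ')
    for u in (232,236,240,244,247,250):
        p=np.nan_to_num(w[v,u],nan=0); d=p[:2]-[.593,-.202]; x=d@[np.cos(th),np.sin(th)]; y=d@[-np.sin(th),np.cos(th)]
        print('%d/%d:%d,%d,%d'%(hsv[v,u,0],hsv[v,u,1],x*1e3,y*1e3,p[2]*1e3),end=' ')
    print()
E
```

```text
[ 0.5932 -0.2021  0.3075] [-1.571 -0.    -0.799] [ 0.59 -0.22 -3.39] [-0.012  0.016  0.052] 0.0217 7.55
[ 0.5932 -0.202   0.3075] [-1.571  0.    -0.799] [-0.58  0.23 -2.78] [-0.022 -0.01  -0.03 ] 0.0219 7.6
[ 0.5932 -0.202   0.3075] [-1.571  0.    -0.799] [ 0.25 -0.01 -1.52] [ 0.009  0.009 -0.018] 0.0221 7.65
[ 0.5932 -0.202   0.3075] [-1.571  0.    -0.799] [-1.39  0.85 -3.27] [ 0.015 -0.086 -0.049] 0.0215 7.7
[ 0.5932 -0.202   0.3075] [-1.571  0.    -0.799] [-0.84 -0.02 -2.57] [-0.025 -0.006 -0.04 ] 0.0217 7.75
307: 17/22:39,4,136 17/25:39,11,135 17/25:39,19,137 18/24:39,26,136 18/24:39,32,136 20/24:38,37,134 
308: 16/25:40,3,133 17/25:40,11,135 17/24:41,19,136 16/26:40,26,134 17/25:40,32,135 18/24:39,37,134 
309: 17/36:41,3,131 18/34:41,11,132 16/33:41,19,132 14/28:41,26,132 18/32:42,32,134 16/33:41,37,133 
310: 21/66:41,3,128 20/67:40,10,126 19/71:41,18,128 14/38:40,25,127 15/36:41,31,128 14/39:41,37,129 
311: 20/148:39,1,120 19/134:39,9,120 19/133:38,16,119 20/130:37,24,118 19/131:35,29,114 19/134:38,36,120 
312: 19/138:27,-3,95 20/142:25,4,93 19/49:-14,-2,21 19/72:-13,6,22 18/65:-15,12,19 22/69:37,35,114 
313: 19/137:28,-3,93 20/134:29,4,95 12/28:-11,-1,21 15/36:-12,6,19 16/32:-11,13,21 16/35:34,34,106 
314: 19/91:-8,-18,22 20/90:28,3,89 12/27:-12,-2,16 13/33:-9,6,21 15/29:-10,13,19 16/35:36,34,104 
315: 16/31:-8,-18,18 13/33:-7,-9,20 13/26:-6,0,22 13/33:-6,7,21 14/32:-5,14,23 20/38:37,34,103 
316: 12/27:-3,-17,22 14/30:-4,-9,20 14/30:-4,0,22 12/28:-5,7,19 13/34:-5,13,19 20/38:37,33,98 
317: 18/33:0,-16,24 16/30:-2,-8,21 14/31:-2,0,20 11/31:-3,7,19 13/34:-3,13,19 18/32:36,32,93
```

jog_arm(targets=[[1.6,[0,-0.1,0],0],[1.6,[0,-0.1,0],0],[1.6,[0,-0.1,0],0]])

```text
time_s: 8.1
ee_pos: [0.5933, -0.202, 0.3086]
eef_rot: [-1.571, -0.0, -0.799]
force: [-0.4, -0.6, -2.8]
grip_width: 0.0216
```

jog_arm(targets=[[1.6,[0,-0.1,0],0],[1.6,[0,-0.1,0],0],[1.6,[0,-0.1,0],0]])

```text
time_s: 8.4
ee_pos: [0.5932, -0.202, 0.3096]
eef_rot: [-1.571, -0.0, -0.799]
force: [0.1, 0.1, -2.6]
grip_width: 0.022
```

```bash
python3 st.py 4
```

```text
[ 0.5932 -0.202   0.3096] [-1.571 -0.    -0.799] [ 0.09  0.13 -2.55] [ 0.026 -0.068 -0.004] 0.022 8.4
[ 0.5932 -0.202   0.3096] [-1.571 -0.    -0.799] [-0.06  0.69 -2.68] [-0.015  0.006 -0.043] 0.0216 8.45
[ 0.5932 -0.202   0.3095] [-1.571 -0.    -0.799] [ 0.08  0.5  -2.79] [ 0.028  0.077 -0.039] 0.022 8.5
[ 0.5933 -0.202   0.3095] [-1.571  0.    -0.799] [ 0.19  0.11 -2.8 ] [-0.024 -0.011 -0.014] 0.0219 8.55
```

jog_arm(targets=[[1.6,[0,-0.1,0],0],[1.6,[0,-0.1,0],0],[1.6,[0,-0.1,0],0]])

```text
time_s: 8.85
ee_pos: [0.5932, -0.2021, 0.3106]
eef_rot: [-1.571, -0.0, -0.799]
force: [0.4, 0.4, -3.3]
grip_width: 0.0216
```

jog_arm(targets=[[1.6,[0,-0.05,0],0],[1.6,[0,-0.1,0],0],[1.6,[0,-0.1,0],0]])

```text
time_s: 9.15
ee_pos: [0.5933, -0.202, 0.3117]
eef_rot: [-1.571, -0.0, -0.799]
force: [0.1, -0.0, -2.6]
grip_width: 0.0219
```

Rise is now 75.2 mm with no contact yet.

jog_arm(targets=[[1.6,[0,-0.05,0],0],[1.6,[0,-0.1,0],0],[1.6,[0,-0.1,0],0]])

```text
time_s: 9.45
ee_pos: [0.5933, -0.2021, 0.3126]
eef_rot: [-1.571, -0.0, -0.799]
force: [-0.2, 0.1, -1.9]
grip_width: 0.0218
```

jog_arm(targets=[[1.6,[0,-0.05,0],0],[1.6,[0,-0.1,0],0],[1.6,[0,-0.1,0],0]])

```text
time_s: 9.75
ee_pos: [0.5933, -0.202, 0.3137]
eef_rot: [-1.571, -0.0, -0.799]
force: [0.2, -0.1, -3.2]
grip_width: 0.0219
```

jog_arm(targets=[[1.6,[0,-0.05,0],0],[1.6,[0,-0.1,0],0],[1.6,[0,-0.1,0],0]])

```text
time_s: 10.05
ee_pos: [0.5932, -0.202, 0.3146]
eef_rot: [-1.571, -0.0, -0.799]
force: [0.6, -0.6, -1.5]
grip_width: 0.0217
```

jog_arm(targets=[[1.6,[0,-0.05,0],0],[1.6,[0,-0.1,0],0],[1.6,[0,-0.1,0],0]])

```text
time_s: 10.35
ee_pos: [0.5932, -0.202, 0.3155]
eef_rot: [-1.571, 0.0, -0.799]
force: [0.7, 0.5, -2.7]
grip_width: 0.0219
```

jog_arm(targets=[[1.6,[0,-0.05,0],0],[1.6,[0,-0.1,0],0],[1.6,[0,-0.1,0],0]])

```text
time_s: 10.65
ee_pos: [0.5931, -0.202, 0.316]
eef_rot: [-1.571, 0.001, -0.799]
force: [0.1, -0.3, -8.2]
grip_width: 0.0218
```

jog_arm(targets=[[1.6,[0,0.05,0],0],[1.6,[0,0.12,0],0],[1.6,[0,0.12,0],0]])

```text
time_s: 10.95
ee_pos: [0.5933, -0.202, 0.3156]
eef_rot: [-1.571, -0.001, -0.799]
force: [0.6, -0.3, -6.5]
grip_width: 0.0218
```

```bash
python3 st.py 4
```

```text
[ 0.5933 -0.202   0.3156] [-1.571e+00 -1.000e-03 -7.990e-01] [ 0.65 -0.32 -6.55] [-0.036 -0.024 -0.017] 0.0218 10.95
[ 0.5933 -0.2021  0.3156] [-1.571 -0.    -0.799] [-0.15 -0.57 -4.94] [-0.062 -0.016 -0.036] 0.0218 11.0
[ 0.5933 -0.202   0.3155] [-1.571 -0.    -0.799] [ 1.03 -0.71 -4.24] [-0.022 -0.061  0.022] 0.0218 11.05
[ 0.5933 -0.202   0.3155] [-1.571 -0.    -0.799] [-0.51  0.32 -4.16] [-0.088 -0.041  0.008] 0.0219 11.1
```

jog_arm(targets=[[1.6,[0,0.06,0],0],[1.6,[0,0.06,0],0],[1.6,[0,0.06,0],0],[1.6,[0,0.06,0],0]])

```text
time_s: 11.5
ee_pos: [0.5933, -0.202, 0.3149]
eef_rot: [-1.571, -0.0, -0.799]
force: [-0.5, -0.1, -3.4]
grip_width: 0.0219
```

```bash
python3 st.py 3
```

```text
[ 0.5933 -0.202   0.3149] [-1.571 -0.    -0.799] [-0.5  -0.11 -3.43] [-0.022 -0.014 -0.027] 0.0219 11.5
[ 0.5933 -0.2021  0.3148] [-1.571 -0.    -0.799] [-0.86  0.31 -2.57] [-0.056 -0.001 -0.024] 0.0217 11.55
[ 0.5933 -0.2021  0.3148] [-1.571 -0.    -0.799] [ 0.23  0.27 -2.62] [-0.044  0.006  0.013] 0.0215 11.6
```

jog_arm(targets=[[1.6,[0,0,0],0.08],[1.6,[0,0,0],0.18],[1.6,[0,0,0],0.28],[1.6,[0,0,0],0.38],[1.6,[0,0,0],0.48],[1.6,[0,0,0],0.56],[1.6,[0,0,0],0.64],[1.6,[0,0,0],0.7],[1.6,[0,0,0],0.7]])

```text
time_s: 12.5
ee_pos: [0.5932, -0.202, 0.3148]
eef_rot: [-1.571, 0.0, -1.5]
force: [0.3, 0.8, -2.7]
grip_width: 0.022
```

```bash
python3 st.py 2
```

```text
[ 0.5932 -0.202   0.3148] [-1.571  0.    -1.5  ] [ 0.29  0.76 -2.74] [ 0.021 -0.003  0.02 ] 0.022 12.5
[ 0.5932 -0.2021  0.3148] [-1.571 -0.    -1.498] [ 0.42  0.54 -3.39] [-0.008 -0.037 -0.028] 0.0222 12.55
```

jog_arm(targets=[[1.6,[0,0,0],0.06],[1.6,[0,0,0],0.12],[1.6,[0,0,0],0.18],[1.6,[0,0,0],0.24],[1.6,[0,0,0],0.3],[1.6,[0,0,0],0.35],[1.6,[0,0,0],0.35]])

```text
time_s: 13.25
ee_pos: [0.5932, -0.202, 0.3147]
eef_rot: [-1.571, 0.0, -1.848]
force: [-0.2, -0.0, -2.8]
grip_width: 0.0221
```

```bash
python3 st.py 2
```

```text
[ 0.5932 -0.202   0.3147] [-1.571  0.    -1.848] [-0.19 -0.03 -2.85] [ 0.081  0.023 -0.046] 0.0221 13.25
[ 0.5932 -0.202   0.3148] [-1.571 -0.    -1.847] [ 0.04 -0.49 -2.41] [0.092 0.011 0.037] 0.0217 13.3
```

jog_arm(targets=[[1.6,[0,0,0],0.04],[1.6,[0,0,0],0.08],[1.6,[0,0,0],0.11],[1.6,[0,0,0],0.11],[1.6,[0,0,0],0.11]])

```text
time_s: 13.8
ee_pos: [0.5932, -0.202, 0.3147]
eef_rot: [-1.571, 0.0, -1.957]
force: [0.1, 0.5, -2.6]
grip_width: 0.0221
```

```bash
python3 st.py 3; python3 - <<'E'
from h import *
c=shot('wrist','w6'); w=cloud(c); im=c['img'].astype(int); k=(im[...,2]>im[...,0]+50)&(w[...,2]>.2)
P=w[k]; P=P[np.isfinite(P[:,0])]
t=P[abs(P[:,2]-np.percentile(P[:,2],80))<.006]; print(t.mean(0),cv2.minAreaRect((t[:,:2]*1000).astype(np.float32)))
F=(w[...,2]>.125)&(w[...,2]<.14)&(np.hypot(w[...,0]-.593,w[...,1]+.199)<.07)
print('lower plate',F.sum(),cv2.minAreaRect((w[F][:,:2]*1000).astype(np.float32)))
E
```

```text
[ 0.5932 -0.202   0.3147] [-1.571  0.    -1.957] [ 0.08  0.52 -2.63] [0.053 0.022 0.055] 0.0221 13.8
[ 0.5932 -0.202   0.3147] [-1.571  0.    -1.958] [ 0.4   0.2  -2.49] [ 0.036 -0.015 -0.   ] 0.022 13.85
[ 0.5932 -0.202   0.3148] [-1.571  0.    -1.958] [ 0.36 -0.64 -3.01] [ 0.052  0.007 -0.013] 0.0219 13.9
[ 0.59370079 -0.20304218  0.32524989] ((592.8517456054688, -202.80392456054688), (19.524978637695312, 38.0013542175293), 67.06820678710938)
lower plate 2996 ((592.1439819335938, -201.82119750976562), (80.13973999023438, 80.65567016601562), 68.07764434814453)
```

jog_arm(targets=[[1.6,[0,0.1,0],0],[1.6,[0,0.2,0],0],[1.6,[0,0.2,0],0],[1.6,[0,0.2,0],0]])

```text
time_s: 14.35
ee_pos: [0.5932, -0.202, 0.3127]
eef_rot: [-1.571, 0.0, -1.959]
force: [0.7, -0.3, -2.2]
grip_width: 0.0218
```

jog_arm(targets=[[1.6,[0,0.06,0],0],[1.6,[0,0.12,0],0],[1.6,[0,0.12,0],0],[1.6,[0,0.12,0],0]])

```text
time_s: 14.75
ee_pos: [0.5932, -0.202, 0.3115]
eef_rot: [-1.571, 0.0, -1.959]
force: [-0.2, 0.4, -2.6]
grip_width: 0.0216
```

```bash
python3 st.py 3
```

```text
[ 0.5932 -0.202   0.3115] [-1.571  0.    -1.959] [-0.19  0.42 -2.57] [ 0.032  0.025 -0.001] 0.0216 14.75
[ 0.5933 -0.202   0.3116] [-1.571  0.    -1.959] [ 0.2   0.29 -2.74] [ 0.083  0.053 -0.005] 0.0217 14.8
[ 0.5933 -0.202   0.3116] [-1.571  0.    -1.959] [ 0.87 -0.3  -2.94] [0.07  0.059 0.023] 0.0218 14.85
```

jog_arm(targets=[[1.6,[0,0.05,0],0],[1.6,[0,0.1,0],0],[1.6,[0,0.15,0],0],[1.6,[0,0.15,0],0],[1.6,[0,0.15,0],0]])

```text
time_s: 15.35
ee_pos: [0.5932, -0.202, 0.3101]
eef_rot: [-1.571, 0.0, -1.959]
force: [0.2, -0.0, -2.8]
grip_width: 0.0222
```

```bash
python3 st.py 3
```

```text
[ 0.5932 -0.202   0.3101] [-1.571  0.    -1.959] [ 0.19 -0.03 -2.77] [ 0.052 -0.017 -0.05 ] 0.0222 15.35
[ 0.5932 -0.202   0.3101] [-1.571  0.    -1.959] [-0.73  0.38 -2.56] [ 0.094 -0.009  0.066] 0.0221 15.4
[ 0.5933 -0.202   0.3101] [-1.571  0.    -1.959] [-0.9   0.01 -2.54] [0.103 0.002 0.002] 0.022 15.45
```

jog_arm(targets=[[1.6,[0,0.04,0],0],[1.6,[0,0.04,0],0],[1.6,[0,0.04,0],0],[1.6,[0,0.04,0],0]])

```text
time_s: 15.85
ee_pos: [0.5933, -0.202, 0.3097]
eef_rot: [-1.571, 0.0, -1.959]
force: [0.4, 0.3, -2.0]
grip_width: 0.0218
```

```bash
python3 st.py 2
```

```text
[ 0.5933 -0.202   0.3097] [-1.571  0.    -1.959] [ 0.37  0.31 -1.99] [ 0.063  0.051 -0.042] 0.0218 15.85
[ 0.5933 -0.202   0.3097] [-1.571  0.    -1.959] [ 0.11  0.17 -3.12] [0.117 0.006 0.013] 0.0215 15.9
```

jog_arm(targets=[[1.6,[0,0.03,0],0],[1.6,[0,0.03,0],0],[1.6,[0,0.03,0],0],[1.6,[0,0.03,0],0]])

```text
time_s: 16.3
ee_pos: [0.5933, -0.2021, 0.3095]
eef_rot: [-1.571, 0.0, -1.959]
force: [-0.7, -0.5, -0.7]
grip_width: 0.0214
```

```bash
python3 st.py 2
```

```text
[ 0.5933 -0.2021  0.3095] [-1.571  0.    -1.959] [-0.68 -0.48 -0.65] [0.029 0.049 0.136] 0.0214 16.3
[ 0.5933 -0.202   0.3095] [-1.571  0.    -1.959] [-0.18 -0.27 -0.39] [0.076 0.057 0.02 ] 0.0219 16.35
```

The weight came off at z 0.3095, exactly 6 mm below the washer touch, so the bar is on the ledges. Next I'll release it and go straight up.

jog_arm(targets=[[2.3,[0,0,0],0],[2.8,[0,0,0],0],[4,[0,0,0],0],[5.5,[0,0,0],0],[7,[0,0,0],0],[7,[0,0,0],0],[7,[0,-2,0],0],[7,[0,-5,0],0],[7,[0,-9,0],0],[7,[0,-9,0],0]])

```text
time_s: 17.35
ee_pos: [0.5936, -0.2022, 0.405]
eef_rot: [-1.562, 0.0, -1.959]
force: [-0.7, -0.4, 0.4]
grip_width: 0.0699
```

```bash
python3 st.py 2; python3 - <<'E'
from h import *
c=shot('wrist','w7'); w=cloud(c); im=c['img'].astype(int); k=(im[...,2]>im[...,0]+50)&(w[...,2]>.2)
P=w[k]; P=P[np.isfinite(P[:,0])]
t=P[abs(P[:,2]-np.percentile(P[:,2],80))<.006]; print(t.mean(0),cv2.minAreaRect((t[:,:2]*1000).astype(np.float32)))
F=(w[...,2]>.125)&(w[...,2]<.14)&(np.hypot(w[...,0]-.593,w[...,1]+.199)<.07)
print('lower plate',cv2.minAreaRect((w[F][:,:2]*1000).astype(np.float32)))
shot('scene','s7')
E
```

```text
[ 0.5936 -0.2022  0.405 ] [-1.562  0.    -1.959] [-0.67 -0.35  0.39] [ 0.086 -0.004 -0.02 ] 0.0699 17.35
[ 0.5936 -0.2021  0.4018] [-1.566  0.    -1.959] [ 0.5  -0.44 -0.6 ] [ 0.05   0.017 -0.035] 0.0701 17.4
[ 0.59435925 -0.20269631  0.3199602 ] ((593.3111572265625, -202.53346252441406), (18.54075050354004, 38.05533218383789), 68.76317596435547)
lower plate ((592.12744140625, -201.82705688476562), (80.02913665771484, 80.41654205322266), 67.97211456298828)
```

View pics/s7.png

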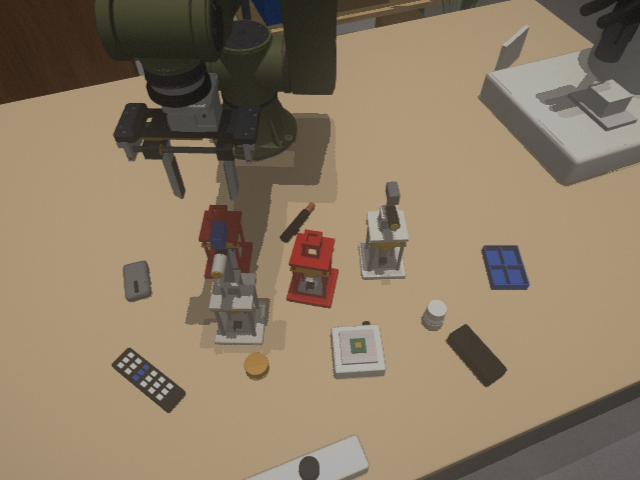

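The lamp now stands raised: knob at (219,237), top at z 0.320, which is 73 mm above the start, and yaw within 1° of the stand. Nothing else has moved, and the gripper is clear.

```bash
python3 -c "
from h import *
print(ctrl.hand_in())"
```

```text
the job is handed in; nothing more can be done
None
```

The blue-knob lamp is raised, resting in its upper lock and released, and I handed the job in at about 17.5 s of the 72 s allowed.

- **Sequence:** I gripped the knob with 15 N and twisted counter-clockwise to about 66° from the stand's x. I then drew the post up until the washer was felt and backed off about 0.7 mm. After twisting back to the stand's x, I lowered it until its weight came off the gripper, let go and withdrew straight up.
- **Stop contact:** at the washer the reading was about 5.5 N above the post's weight, roughly 0.4 mm of spring. At all other readings the force stayed within about 1 N of the post's weight.
- **Rest height:** the weight came off 6.0 mm below the first washer touch, as it should on the ledges.
- **Final camera check:** the knob top is at z 0.320, 73 mm above where it started, and its yaw is within 1° of the stand. The grey-knob lamp and the other items look unmoved in the scene picture.

No check failed or disagreed. I did not see the bar on the ledges directly, because the guide plate hides it; that rests on the force and height readings.

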